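# Put the hole saws away in order of size

## Robot

A 6-joint arm with a two-finger parallel gripper is mounted at the origin on the work surface. World frame = base frame: x ahead of the robot, y to its left, z up, the work surface at z = 0. Lengths are in m, angles in rad, forces in N, time in s.
With the tool pointing down it reaches from about 0.275 to 0.85 m from the base axis. Payload 5.2 kg.
Tool frame: the origin (TCP) lies at the very end of the fingers, on their centre line; the grasp point (between the pads) lies 19 mm behind it (manip.tcp_to_grasp is the distance from the TCP to the grasp point, in m); z points along the fingers, y is the line along which they close (so a half turn about z gives the same grasp; the last joint's range is limited). The gripper opens to 85 mm and grips with 20 to 120 N. Pads are 22 mm wide; open, the fingers measure 114 mm over their backs; the gripper's body (76 mm by 85 mm) begins 54 mm behind the grasp point. The pads swing forward as they close: fully open they stand 13 mm farther back than shut.
Start: joints at [1.115, 0.259, 1.535, -0, 1.348, -0.203], TCP at [0.138, 0.533, 0.231] pointing down, gripper open.
Joint ranges: [-3.14, 3.14], [-0.91, 2.08], [0.19, 2.58], [-1.22, 4.36], [0.22, 2.71], [-3.12, 3.12]. Speed limits (rad/s): [2.57, 2.57, 3.14, 3.14, 3.14, 3.14].

## Interface

Orientations are given as a unit quaternion [x, y, z, w].
In Python, from bench import manip gives the robot as it stands.
- The arm moves only by the tool servo_tool, never from a script. Its argument "motion" is a list of rows, each an object of numbers: "grip": the opening in per cent of the stroke, from 0 (shut) to 100 (fully open); "x", "y", "z": the shift along the tool's x, y, z in m; "roll": the turn about the tool's z in degrees. A call has 1 to 5 rows; each row is the pose to reach, as a shift and turn from the pose commanded when the call began, along the tool's axes at that moment; what a row does not reach only later rows make up. A row lasts 1/12 s, in which the tool goes at most 41.7 mm and 7.16 degrees, less where a joint would pass 70% of its speed; a pose out of reach is approached as far as the arm can. A call with a gripper value outside its range is refused whole. The fingers move at their own pace and stop on an object; "force" is the grip in N (left out, the last holds). Time passes only in rows, so rows that repeat a pose let the fingers close. It gives the time, the measured TCP pose, the force, the opening and the grip force at its end, in the units of the state.
- manip.read_state(): the state, without advancing time (a new reading comes with each control period).
- manip.capture(name): name is "scene" or "top"; returns (picture, depth): 384x512x3 uint8, blue, green, red; 384x512 float32, m along the optical axis (not along the pixel's ray), 0 where there is no reading.
- manip.get_calibration(name): a dict with "fx", "fy", "cx", "cy" (pixels), "k1" (the pictures are not rectified: a ray, as slopes to the right and down, at radius r is drawn at 1 + k1 r^2 times it, then the intrinsics apply), "view" (4x4, takes a point from world to camera coordinates). Camera axes: x right, y up, looking along -z (the intrinsics and any distortion apply to the point x, -y, -z); pixel columns grow to the right and rows downward; lengths in m; the calibration is good to about 2 mm. A picture is of the moment at which its call begins. get_calibration takes no time and is no camera call.
- manip.job_done(): hands the job in; it is judged then, once.
Trained networks look in the newest picture that a camera, given by its name, has taken for a name from the list of things; names that differ only in an ending like _2 or _b are one class to them, and where a whole thing is asked for, a point or a joint stands for the part that bears it (a point fixed in the world has none). Each returns a list of dicts, best first, with "conf" (0 to 1); they miss things now and then, are a little off and sometimes report something else, mostly with a low value. They report only what shows in the picture. A call takes as long as a camera call. They do not tell look-alikes from the thing itself.
- manip.boxes_of(camera, thing): "xyz" ([x, y, z] in m, in world coordinates, good to about 4 mm: the middle of the surface that is visible of it).
- manip.silhouettes(camera, thing): "pixels" (384x512 bool, what is visible of it).
- manip.landmark_of(camera, thing): "xyz" ([x, y, z] in m, in world coordinates, good to about 4 mm: a listed point, or the origin of a listed thing).
The state is a dict: "time_s": time; "joints": joint angles; "qd": joint speeds; "effort": joint torques, N m; "position": TCP position; "eef_rot": TCP orientation; "force": force on the tool from outside, world axes, zero at the start; "ft_torque": the same for the moment, N m; "width": finger opening in m; "grasp_force": force on a finger pad.
Only numpy, scipy, OpenCV 4.12 (cv2) and the standard library are available. Lean on these libraries where they do the work, as an engineer would, in place of code of your own. Each camera call takes 0.05 s, during which the arm holds its last target. There are 200 camera calls.

## Task

Put the four hole saws away on the grey storage rail in order of size: the largest on the plywood tile next to the upright wooden end block, then smaller and smaller away from it, the smallest on the farthest tile. Stand each upright, teeth down and shank up, centred in the ring of its tile, and set it down onto the tile before letting go: do not drop it.

Things in the scene. Friction and masses are not known exactly. Their poses are not given: they have to be found in the camera images.
- saw_70: hole saw of dark steel, 70 mm in diameter: a round cup 42 mm high standing teeth down, with a 22 mm wide, 8 mm high nut on its top (42 to 50 mm up) and a plain round steel shank 12 mm thick and 42 mm long standing on that (50 to 92 mm up), on the cup's axis; up to 0.4 kg, stands by itself. Lift it by the shank from above. Origin: centre of the underside (the teeth); z along the shank, upwards. The four hole saws are alike but for the diameter (70, 57, 46 and 35 mm)
- saw_57: hole saw of dark steel, 57 mm in diameter: a round cup 42 mm high standing teeth down, with a 22 mm wide, 8 mm high nut on its top (42 to 50 mm up) and a plain round steel shank 12 mm thick and 42 mm long standing on that (50 to 92 mm up), on the cup's axis; up to 0.4 kg, stands by itself. Lift it by the shank from above. Origin: centre of the underside (the teeth); z along the shank, upwards. The four hole saws are alike but for the diameter (70, 57, 46 and 35 mm)
- saw_46: hole saw of dark steel, 46 mm in diameter: a round cup 42 mm high standing teeth down, with a 22 mm wide, 8 mm high nut on its top (42 to 50 mm up) and a plain round steel shank 12 mm thick and 42 mm long standing on that (50 to 92 mm up), on the cup's axis; up to 0.4 kg, stands by itself. Lift it by the shank from above. Origin: centre of the underside (the teeth); z along the shank, upwards. The four hole saws are alike but for the diameter (70, 57, 46 and 35 mm)
- saw_35: hole saw of dark steel, 35 mm in diameter: a round cup 42 mm high standing teeth down, with a 22 mm wide, 8 mm high nut on its top (42 to 50 mm up) and a plain round steel shank 12 mm thick and 42 mm long standing on that (50 to 92 mm up), on the cup's axis; up to 0.4 kg, stands by itself. Lift it by the shank from above. Origin: centre of the underside (the teeth); z along the shank, upwards. The four hole saws are alike but for the diameter (70, 57, 46 and 35 mm)
- tile_a: fixed plywood tile, 76 x 76 mm, 6 mm thick, with a dark ring (73 mm across) and a centre dot drawn on it; one of four alike, in one straight row on the grey storage rail, 88 mm from centre to centre, in no fixed order (the names say nothing about place). Origin: centre of its underside, 12 mm above the bench; its top is 6 mm above that. x across the row, y along it
- tile_b: fixed plywood tile, 76 x 76 mm, 6 mm thick, with a dark ring (73 mm across) and a centre dot drawn on it; one of four alike, in one straight row on the grey storage rail, 88 mm from centre to centre, in no fixed order (the names say nothing about place). Origin: centre of its underside, 12 mm above the bench; its top is 6 mm above that. x across the row, y along it
- tile_c: fixed plywood tile, 76 x 76 mm, 6 mm thick, with a dark ring (73 mm across) and a centre dot drawn on it; one of four alike, in one straight row on the grey storage rail, 88 mm from centre to centre, in no fixed order (the names say nothing about place). Origin: centre of its underside, 12 mm above the bench; its top is 6 mm above that. x across the row, y along it
- tile_d: fixed plywood tile, 76 x 76 mm, 6 mm thick, with a dark ring (73 mm across) and a centre dot drawn on it; one of four alike, in one straight row on the grey storage rail, 88 mm from centre to centre, in no fixed order (the names say nothing about place). Origin: centre of its underside, 12 mm above the bench; its top is 6 mm above that. x across the row, y along it
- end_block: fixed upright block of pale wood, 90 mm (x, across the rail) x 26 mm (y, along the rail) x 45 mm high, at one end of the row on the rail, 73 mm from the centre of the nearest tile to its own centre; the rail's other end has only a flat steel plate 4 mm thick. Which end it is changes. Origin: centre of its underside, 12 mm above the bench
Mind the look-alikes: they are no part of the job. Leave any green or purple look-alike of the saw_46 alone.

How it is judged:
By the outcome, as a careful person would: the job done as asked, in the order asked, and still so for the second after the job is handed in, with the robot touching nothing.
It also fails if it takes over 106 s, if anything falls off the work surface, if the arm or the gripper's body presses on something with over 40 N, if the wrist force passes 120 N, or if a joint passes its speed limit or range.

## Working session

There is one attempt and no reset: what is moved stays moved. The work goes in short steps, Python scripts to look and compute and a tool call to move; the robot and the scene stay as the last step left them, time stands still between calls to the robot, and variables do not carry over. Pictures are saved under pics/ and viewed, at most 14 in all, crops included, and the job is handed in when it is done.

Besides the shell and the picture viewer there is one more tool, called after "Request:" by a JSON object that holds its "method" and its "body". servo_tool: Moves the arm, as the interface text tells. Its arguments: {"type":"object","properties":{"motion":{"type":"array","items":{"type":"object","properties":{"grip":{"type":"number"},"x":{"type":"number"},"y":{"type":"number"},"z":{"type":"number"},"roll":{"type":"number"}}}},"force":{"type":"number"}},"required":["motion"]}

```bash
mkdir -p pics
cat > h.py <<'E'
import numpy as np, cv2
from bench import manip
def cloud(cam, d):
    c=manip.get_calibration(cam); h,w=d.shape
    u,v=np.meshgrid(np.arange(w),np.arange(h))
    K=np.array([[c['fx'],0,c['cx']],[0,c['fy'],c['cy']],[0,0,1.]])
    p=cv2.undistortPoints(np.stack([u,v],-1).reshape(-1,1,2).astype(float),K,np.array([c['k1'],0,0,0.])).reshape(h,w,2)
    P=np.stack([p[...,0]*d,-p[...,1]*d,-d,np.ones_like(d)],-1)
    return (P@np.linalg.inv(np.array(c['view'])).T)[...,:3]
E
python3 - <<'E'
from h import *
for cam in ('top','scene'):
    im,d=manip.capture(cam); cv2.imwrite(f'pics/{cam}0.png',im); np.save(f'{cam}0.npy',cloud(cam,d)*(d>0)[...,None])
    for t in ('saw_70','saw_57','saw_46','saw_35','tile_a','end_block'):
        print(cam,t,[(np.round(o['xyz'],3).tolist(),round(o['conf'],2)) for o in manip.landmark_of(cam,t)])
s=manip.read_state();print(s['time_s'],s['position'],s['eef_rot'],s['width'])
E
```

```text
top saw_70 [([0.502, 0.368, 0.004], 0.79), ([0.429, 0.288, -0.0], 0.78), ([0.525, 0.274, -0.0], 0.77), ([0.42, -0.254, 0.002], 0.7), ([0.478, -0.061, -0.002], 0.64), ([0.469, 0.079, -0.001], 0.48)]
top saw_57 [([0.502, 0.368, 0.004], 0.79), ([0.429, 0.288, -0.0], 0.78), ([0.525, 0.274, -0.0], 0.77), ([0.42, -0.254, 0.002], 0.7), ([0.478, -0.061, -0.002], 0.64), ([0.469, 0.079, -0.001], 0.48)]
top saw_46 [([0.502, 0.368, 0.004], 0.79), ([0.429, 0.288, -0.0], 0.78), ([0.525, 0.274, -0.0], 0.77), ([0.42, -0.254, 0.002], 0.7), ([0.478, -0.061, -0.002], 0.64), ([0.469, 0.079, -0.001], 0.48)]
top saw_35 [([0.502, 0.368, 0.004], 0.79), ([0.429, 0.288, -0.0], 0.78), ([0.525, 0.274, -0.0], 0.77), ([0.42, -0.254, 0.002], 0.7), ([0.478, -0.061, -0.002], 0.64), ([0.469, 0.079, -0.001], 0.48)]
top tile_a [([0.642, 0.029, 0.013], 0.85), ([0.643, 0.11, 0.009], 0.73), ([0.632, -0.148, 0.012], 0.69), ([0.639, -0.063, 0.013], 0.69)]
top end_block [([0.634, -0.222, 0.011], 0.65), ([0.644, 0.115, 0.009], 0.29)]
scene saw_70 [([0.473, -0.059, 0.0], 0.93), ([0.47, 0.077, 0.001], 0.77), ([0.502, 0.364, 0.0
[... 339 characters left out ...]
 0.93), ([0.47, 0.077, 0.001], 0.77), ([0.502, 0.364, 0.004], 0.76), ([0.421, -0.25, 0.004], 0.72), ([0.432, 0.291, 0.002], 0.68), ([0.53, 0.275, -0.001], 0.58)]
scene saw_35 [([0.473, -0.059, 0.0], 0.93), ([0.47, 0.077, 0.001], 0.77), ([0.502, 0.364, 0.004], 0.76), ([0.421, -0.25, 0.004], 0.72), ([0.432, 0.291, 0.002], 0.68), ([0.53, 0.275, -0.001], 0.58)]
scene tile_a [([0.638, 0.025, 0.014], 0.74), ([0.636, -0.064, 0.01], 0.68), ([0.649, 0.107, 0.012], 0.65), ([0.636, -0.15, 0.013], 0.62)]
scene end_block [([0.634, -0.223, 0.011], 0.82), ([0.478, -0.061, -0.002], 0.53)]
0.7 [0.13753589 0.53255332 0.23133542] [1.26063309e-01 9.92022198e-01 3.30356374e-05 9.62109254e-07] 0.08545116381197736
```

View pics/top0.png

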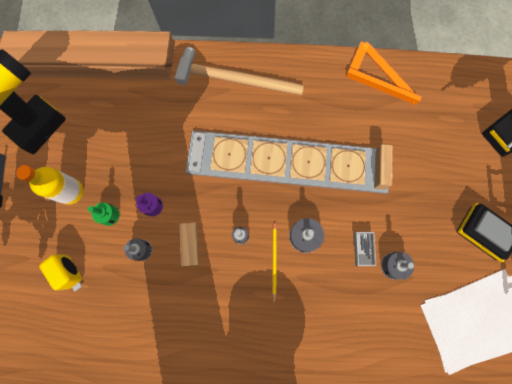

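View pics/scene0.png

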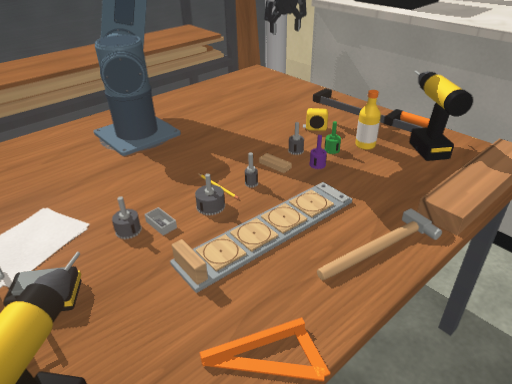

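The top picture shows saw_70 at (307,235), saw_57 at (398,265), saw_35 at (240,235) and saw_46 at (137,250). The purple and green look-alikes are at (149,204) and (104,213). The tile row runs from (230,154) to (348,166), with the end block at (386,167), which is the -y end. Next I'll refine the centres.

Run:
```python
from h import *
T=np.load('top0.npy');S=np.load('scene0.npy')
ap={'70':(.476,-.060),'57':(.420,-.252),'46':(.430,.289),'35':(.469,.078)}
for n,a in ap.items():
    for nm,P in(('top',T),('scene',S)):
        r=np.hypot(P[...,0]-a[0],P[...,1]-a[1])
        m=(r<.02)&(P[...,2]>.056); c=(r<.05)&(P[...,2]>.036)&(P[...,2]<.047)
        q=P[m]; t=q[q[:,2]>.086] if len(q) else q
        rim=P[c]; 
        bb=(rim.min(0)[:2]+rim.max(0)[:2])/2 if len(rim) else None
        print(n,nm,m.sum(),len(t),q.mean(0).round(4) if len(q) else '',t.mean(0).round(4) if len(t) else '',q[:,2].max().round(3) if len(q) else '','rim',bb, (rim.max(0)-rim.min(0)).round(3) if len(rim) else '')
im=cv2.imread('pics/top0.png')
out=[]
for o in manip.silhouettes('top','tile_a'):
    m=o['pixels'].astype(np.uint8); 
    p=T[m>0]; p=p[abs(p[:,2]-.018)<.006]
    (c,s,a)=cv2.minAreaRect((p[:,:2]*1000).astype(np.float32))
    print('tile',round(o['conf'],2),m.sum(),p.mean(0).round(4),np.round(c,1),np.round(s,1),round(a,1))
```

```text
70 top 41 27 [ 0.4764 -0.06    0.085 ] [ 0.4773 -0.0608  0.0925] 0.095 rim [ 0.47676001 -0.06134478] [0.068 0.066 0.01 ]
70 scene 82 30 [ 0.4796 -0.0603  0.0789] [ 0.4788 -0.0599  0.0924] 0.097 rim [ 0.47619444 -0.05879508] [0.073 0.069 0.011]
57 top 73 43 [ 0.4222 -0.2503  0.0829] [ 0.4222 -0.2512  0.0918] 0.095 rim [ 0.421236   -0.25214782] [0.054 0.054 0.011]
57 scene 101 35 [ 0.425  -0.2504  0.0787] [ 0.4241 -0.2501  0.0929] 0.097 rim [ 0.4222544  -0.25083646] [0.057 0.055 0.011]
46 top 71 37 [0.4302 0.2862 0.0818] [0.4308 0.2878 0.0916] 0.095 rim [0.43061772 0.28735959] [0.045 0.043 0.01 ]
46 scene 55 16 [0.4334 0.2892 0.0777] [0.4328 0.2891 0.0929] 0.096 rim [0.43256596 0.2908313 ] [0.046 0.046 0.011]
35 top 41 32 [0.4708 0.0748 0.0868] [0.4714 0.0754 0.0923] 0.096 rim [0.47128011 0.07564665] [0.033 0.033 0.01 ]
35 scene 65 26 [0.4736 0.0771 0.0794] [0.4728 0.0776 0.0923] 0.097 rim [0.47234531 0.07901739] [0.033 0.034 0.011]
tile 0.76 1174 [0.647  0.1108 0.0184] [649.7 111.5] [79.7 80.9] 87.1
tile 0.75 1130 [0.6418 0.023  0.0186] [643.3  22.8] [76.1 78.5] 86.9
tile 0.68 1109 [ 0.6366 -0.0633  0.0186] [639.2 -63.8] [73.9 79.7] 87.2
```

Request:
{"method": "servo_tool", "body": {"motion": [{"x": -0.033,"y": -0.016,"z": 0.01,"roll": -5,"grip": 60},{"x": -0.067,"y": -0.032,"z": 0.02,"roll": -10,"grip": 60},{"x": -0.1,"y": -0.048,"z": 0.03,"roll": -14.5,"grip": 60},{"x": -0.135,"y": -0.064,"z": 0.04,"roll": -14.5,"grip": 60},{"x": -0.172,"y": -0.081,"z": 0.05,"roll": -14.5,"grip": 60}], "force": 60}}

```text
time_s: 1.17
position: [0.2844, 0.4103, 0.1812]
eef_rot: [-0.001, 1.0, 0.0, 0.0]
force: [0.9, 0.5, -0.1]
width: 0.0512
grasp_force: 0.0
```

Request:
{"method": "servo_tool", "body": {"motion": [{"x": -0.03,"y": -0.025,"z": 0.01},{"x": -0.06,"y": -0.05,"z": 0.025},{"x": -0.09,"y": -0.075,"z": 0.035},{"x": -0.12,"y": -0.1,"z": 0.045},{"x": -0.1475,"y": -0.1225,"z": 0.055}]}}

```text
invalid input
```

Request:
{"method": "servo_tool", "body": {"motion": [{"z": 0.0},{"z": 0.02},{"z": 0.045},{"z": 0.07},{"z": 0.07}]}}

```text
invalid input
```

Run:
```python
from h import *
im,d=manip.capture('scene'); cv2.imwrite('pics/s1.png',cv2.resize(im[80:200,230:390],None,fx=4,fy=4))
print(manip.read_state()['position'])
```

```text
[0.2896924  0.40527847 0.17913786]
```

View pics/s1.png

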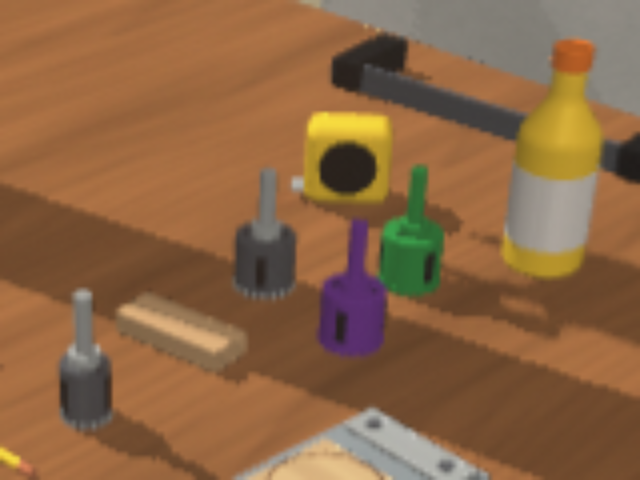

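The close-up shows saw_46 at about (265,245) in the crop, with the purple and green look-alikes beside it. The two moves were refused, probably because the rows had no grip value, so I'll resend with one.

Request:
{"method": "servo_tool", "body": {"motion": [{"x": -0.028,"y": -0.023,"z": 0.01,"grip": 60},{"x": -0.056,"y": -0.046,"z": 0.02,"grip": 60},{"x": -0.084,"y": -0.069,"z": 0.03,"grip": 60},{"x": -0.112,"y": -0.092,"z": 0.04,"grip": 60},{"x": -0.142,"y": -0.117,"z": 0.05,"grip": 60}], "force": 60}}

```text
invalid input
```

Run:
```python
from h import *
im,d=manip.capture('scene'); cv2.imwrite('pics/s2.png',cv2.resize(im[80:200,230:390],None,fx=4,fy=4))
s=manip.read_state();print(s['position'],s['eef_rot'])
s=manip.read_state();print(s['position'],s['qd'])
```

```text
[0.28724148 0.40744579 0.17994833] [ 2.84829532e-03  9.99994699e-01 -1.57630876e-03 -6.87165808e-05]
[0.28724148 0.40744579 0.17994833] [ 0.08554857 -0.01209983 -0.03007206  0.05981038  0.03594872  0.08455099]
```

View pics/s2.png

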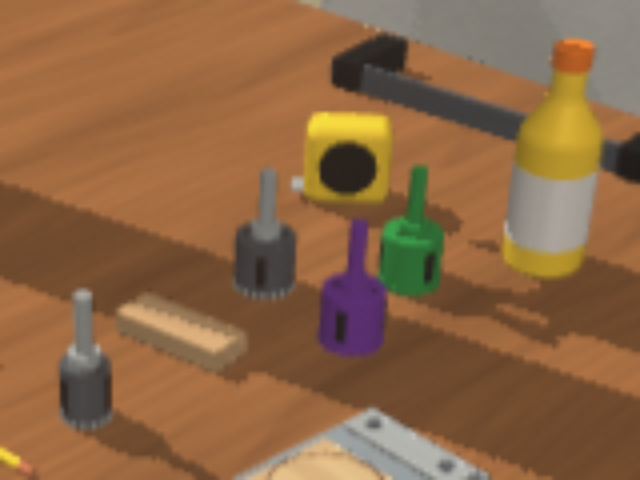

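The arm hasn't moved, and the picture matches the last one. I'll send this call on its own, with every field filled in.

Request:
{"method": "servo_tool", "body": {"motion": [{"x": -0.029,"y": -0.024,"z": 0.01,"roll": 0,"grip": 60},{"x": -0.058,"y": -0.048,"z": 0.02,"roll": 0,"grip": 60},{"x": -0.088,"y": -0.073,"z": 0.03,"roll": 0,"grip": 60},{"x": -0.118,"y": -0.098,"z": 0.04,"roll": 0,"grip": 60},{"x": -0.147,"y": -0.122,"z": 0.05,"roll": 0,"grip": 60}], "force": 60}}

```text
time_s: 1.68
position: [0.4318, 0.2887, 0.1314]
eef_rot: [-0.0, 1.0, 0.0, 0.0]
force: [0.1, 0.8, -0.8]
width: 0.0511
grasp_force: 0.0
```

Request:
{"method": "servo_tool", "body": {"motion": [{"x": 0,"y": 0,"z": 0,"roll": 0,"grip": 60},{"x": 0,"y": 0,"z": 0.02,"roll": 0,"grip": 60},{"x": 0,"y": 0,"z": 0.04,"roll": 0,"grip": 60},{"x": 0,"y": 0,"z": 0.06,"roll": 0,"grip": 60},{"x": 0,"y": 0,"z": 0.075,"roll": 0,"grip": 60}], "force": 60}}

```text
time_s: 2.1
position: [0.4298, 0.2899, 0.0553]
eef_rot: [-0.0, 1.0, 0.0, -0.001]
force: [-0.2, 0.0, 0.3]
width: 0.0512
grasp_force: 0.0
```

Request:
{"method": "servo_tool", "body": {"motion": [{"x": 0,"y": 0,"z": 0,"roll": 0,"grip": 0},{"x": 0,"y": 0,"z": 0,"roll": 0,"grip": 0},{"x": 0,"y": 0,"z": 0,"roll": 0,"grip": 0},{"x": 0,"y": 0,"z": 0,"roll": 0,"grip": 0},{"x": 0,"y": 0,"z": 0,"roll": 0,"grip": 0}], "force": 60}}

```text
time_s: 2.52
position: [0.4313, 0.29, 0.0576]
eef_rot: [-0.0, 1.0, 0.001, 0.001]
force: [-0.7, 1.8, 2.1]
width: 0.0102
grasp_force: 58.4
```

Request:
{"method": "servo_tool", "body": {"motion": [{"x": 0,"y": 0,"z": -0.01,"roll": 0,"grip": 0},{"x": 0,"y": 0,"z": -0.03,"roll": 0,"grip": 0},{"x": 0,"y": 0,"z": -0.05,"roll": 0,"grip": 0},{"x": -0.015,"y": -0.02,"z": -0.06,"roll": 0,"grip": 0},{"x": -0.03,"y": -0.04,"z": -0.06,"roll": 0,"grip": 0}], "force": 60}}

```text
time_s: 2.93
position: [0.4622, 0.2503, 0.1203]
eef_rot: [-0.002, 1.0, 0.001, 0.003]
force: [0.2, -0.5, -1.7]
width: 0.0104
grasp_force: 58.5
```

Request:
{"method": "servo_tool", "body": {"motion": [{"x": -0.02,"y": -0.025,"z": 0,"roll": 0,"grip": 0},{"x": -0.04,"y": -0.05,"z": 0,"roll": 0,"grip": 0},{"x": -0.06,"y": -0.075,"z": 0,"roll": 0,"grip": 0},{"x": -0.08,"y": -0.1,"z": 0,"roll": 0,"grip": 0},{"x": -0.1,"y": -0.125,"z": 0,"roll": 0,"grip": 0}], "force": 60}}

```text
time_s: 3.35
position: [0.5615, 0.123, 0.1176]
eef_rot: [-0.0, 1.0, 0.0, 0.0]
force: [0.3, 1.2, -1.7]
width: 0.0104
grasp_force: 58.4
```

Request:
{"method": "servo_tool", "body": {"motion": [{"x": -0.02,"y": -0.025,"z": 0,"roll": 0,"grip": 0},{"x": -0.04,"y": -0.05,"z": 0,"roll": 0,"grip": 0},{"x": -0.06,"y": -0.075,"z": 0,"roll": 0,"grip": 0},{"x": -0.08,"y": -0.1,"z": 0,"roll": 0,"grip": 0},{"x": -0.08,"y": -0.1,"z": 0,"roll": 0,"grip": 0}], "force": 60}}

```text
time_s: 3.77
position: [0.6447, 0.0186, 0.1176]
eef_rot: [0.002, 1.0, -0.001, 0.002]
force: [0.5, 0.4, -1.3]
width: 0.0103
grasp_force: 58.5
```

Request:
{"method": "servo_tool", "body": {"motion": [{"x": 0,"y": 0,"z": 0,"roll": 0,"grip": 0},{"x": 0,"y": 0,"z": 0,"roll": 0,"grip": 0}], "force": 60}}

```text
time_s: 3.93
position: [0.6402, 0.0244, 0.1167]
eef_rot: [0.0, 1.0, 0.0, -0.0]
force: [0.0, 0.7, -1.6]
width: 0.0105
grasp_force: 58.5
```

Request:
{"method": "servo_tool", "body": {"motion": [{"x": 0,"y": 0,"z": 0.015,"roll": 0,"grip": 0},{"x": 0,"y": 0,"z": 0.03,"roll": 0,"grip": 0},{"x": 0,"y": 0,"z": 0.034,"roll": 0,"grip": 0},{"x": 0,"y": 0,"z": 0.034,"roll": 0,"grip": 0},{"x": 0,"y": 0,"z": 0.034,"roll": 0,"grip": 0}], "force": 60}}

```text
time_s: 4.35
position: [0.6403, 0.0253, 0.0829]
eef_rot: [-0.001, 1.0, 0.0, -0.0]
force: [-0.4, -0.2, -1.7]
width: 0.0106
grasp_force: 58.6
```

Run:
```python
from h import *
from scipy.optimize import least_squares
im,d=manip.capture('scene'); cv2.imwrite('pics/s3.png',cv2.resize(im[150:300,160:360],None,fx=4,fy=4))
s=manip.read_state();print(s['position'])
P=cloud('scene',d); p=s['position']
for n,R in(('cup',.023),):
    m=(np.hypot(P[...,0]-p[0],P[...,1]-p[1])<.035)&(P[...,2]>.03)&(P[...,2]<.062)
    q=P[m]; f=least_squares(lambda c:np.hypot(q[:,0]-c[0],q[:,1]-c[1])-R,p[:2],loss='soft_l1',f_scale=.001); print(n,m.sum(),f.x, abs(f.fun).mean(), q[:,2].min())
for t in('tile_a','saw_46'):print(t,[(np.round(o['xyz'],3).tolist(),round(o['conf'],2)) for o in manip.landmark_of('scene',t)])
# tile tops in scene from first cloud
S=np.load('scene0.npy'); i0=cv2.imread('pics/scene0.png')
for o in manip.silhouettes('scene','tile_a'):
    q=S[o['pixels']]; q=q[abs(q[:,2]-.018)<.006]; c,sz,a=cv2.minAreaRect((q[:,:2]*1000).astype(np.float32)); print(np.round(c,1),np.round(sz,1),round(a,1),q.mean(0).round(4))
```

```text
[0.6409167  0.02500409 0.08336346]
cup 230 [0.63911026 0.02791035] 0.0009214798787743852 0.030005759841708612
tile_a [([0.64, 0.026, 0.013], 0.88), ([0.648, 0.11, 0.013], 0.84), ([0.636, -0.062, 0.012], 0.7), ([0.636, -0.151, 0.011], 0.61)]
saw_46 [([0.475, -0.06, -0.002], 0.95), ([0.421, -0.25, -0.0], 0.86), ([0.503, 0.363, 0.002], 0.86), ([0.642, 0.028, 0.028], 0.84), ([0.471, 0.079, -0.0], 0.65), ([0.527, 0.276, 0.001], 0.56)]
[ 630.  -146.8] [81.  88.7] 86.7 [ 0.6365 -0.1507  0.0209]
[648.9 114.6] [77.8 77.3] 86.6 [0.6527 0.113  0.0214]
[642.8  29.9] [85.7 82.2] 84.4 [0.6554 0.0196 0.0208]
[639.4 -58.6] [82.3 77.1] 86.8 [ 0.6412 -0.063   0.0213]
```

View pics/s3.png

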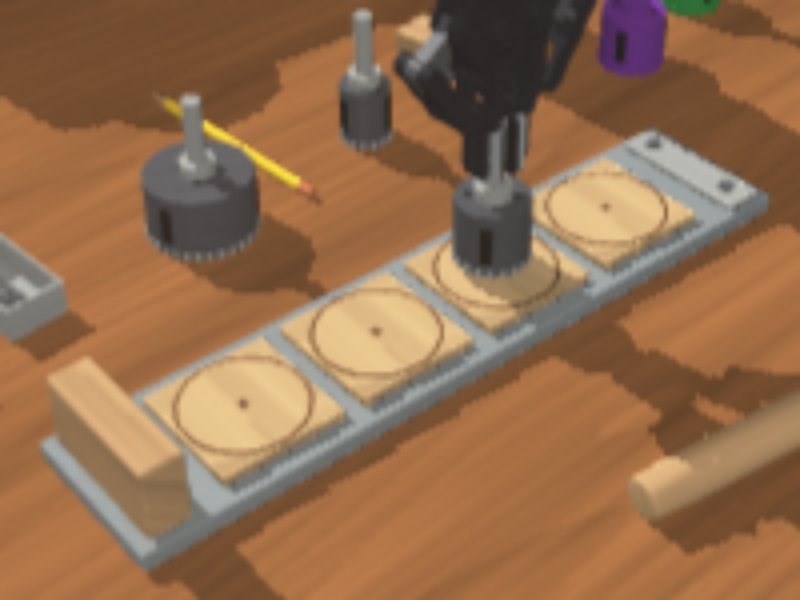

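The saw hangs over the third tile, with its cup at crop (490,230). The other tile dots are at crop (243,404), (376,331) and (606,207). I'll compute the dot positions by ray-plane intersection.

```bash
cat >> h.py <<'E'
def hit(cam,uv,z):
    c=manip.get_calibration(cam);K=np.array([[c['fx'],0,c['cx']],[0,c['fy'],c['cy']],[0,0,1.]])
    p=cv2.undistortPoints(np.array(uv,float).reshape(-1,1,2),K,np.array([c['k1'],0,0,0.])).reshape(-1,2)
    M=np.linalg.inv(np.array(c['view'])); o=M[:3,3]; r=np.c_[p[:,0],-p[:,1],-np.ones(len(p))]@M[:3,:3].T
    return o+r*((z-o[2])/r[:,2])[:,None]
def dots(cam,im):
    # darkest blob near the expected tile centres
    c=manip.get_calibration(cam);V=np.array(c['view']);out=[]
    g=cv2.cvtColor(im,cv2.COLOR_BGR2GRAY).astype(float)
    for k in range(4):
        a=np.array([.647-.005*k,.111-.0878*k,.018,1]);q=V@a;s=np.array([q[0],-q[1]])/-q[2];s*=1+c['k1']*(s@s)
        u,v=s[0]*c['fx']+c['cx'],s[1]*c['fy']+c['cy'];R=6
        u0,v0=int(round(u))-R,int(round(v))-R;w=g[v0:v0+2*R+1,u0:u0+2*R+1];b=np.clip(cv2.medianBlur(w.astype(np.uint8),5)-w-8,0,None)
        i=np.unravel_index(b.argmax(),b.shape);yy,xx=np.mgrid[0:2*R+1,0:2*R+1];b=b*(np.hypot(yy-i[0],xx-i[1])<2.2)
        out.append([u0+(xx*b).sum()/b.sum(),v0+(yy*b).sum()/b.sum()])
    return np.array(out)
E
python3 - <<'E'
from h import *
for cam in('top','scene'):
    u=dots(cam,cv2.imread(f'pics/{cam}0.png'));print(cam,u.round(1).tolist(),hit(cam,u,.018).round(4).tolist())
E
```

```text
top [[228.9, 153.9], [268.3, 157.6], [308.1, 161.4], [347.9, 165.3]] [[0.6489, 0.1122, 0.018], [0.6441, 0.0245, 0.018], [0.6393, -0.0637, 0.018], [0.6344, -0.1519, 0.018]]
scene [[311.0, 201.3], [283.6, 216.1], [253.6, 232.3], [220.3, 250.4]] [[0.6456, 0.1185, 0.018], [0.6405, 0.0298, 0.018], [0.6357, -0.0585, 0.018], [0.631, -0.1471, 0.018]]
```

Request:
{"method": "servo_tool", "body": {"motion": [{"x": -0.0014,"y": 0.0022,"z": 0,"roll": 0,"grip": 0},{"x": -0.0014,"y": 0.0022,"z": 0.002,"roll": 0,"grip": 0},{"x": -0.0014,"y": 0.0022,"z": 0.004,"roll": 0,"grip": 0},{"x": -0.0014,"y": 0.0022,"z": 0.006,"roll": 0,"grip": 0},{"x": -0.0014,"y": 0.0022,"z": 0.006,"roll": 0,"grip": 0}], "force": 60}}

```text
time_s: 4.97
position: [0.6418, 0.0265, 0.0758]
eef_rot: [-0.0, 1.0, 0.0, -0.0]
force: [0.1, 0.1, -2.4]
width: 0.01
grasp_force: 58.8
```

Request:
{"method": "servo_tool", "body": {"motion": [{"x": 0,"y": 0,"z": 0.001,"roll": 0,"grip": 0},{"x": 0,"y": 0,"z": 0.002,"roll": 0,"grip": 0},{"x": 0,"y": 0,"z": 0.002,"roll": 0,"grip": 0},{"x": 0,"y": 0,"z": 0.002,"roll": 0,"grip": 0}], "force": 60}}

```text
time_s: 5.3
position: [0.6422, 0.0265, 0.0757]
eef_rot: [-0.0, 1.0, -0.0, 0.0]
force: [-2.8, -0.1, 6.6]
width: 0.0104
grasp_force: 59.7
```

Request:
{"method": "servo_tool", "body": {"motion": [{"x": 0,"y": 0,"z": 0,"roll": 0,"grip": 20},{"x": 0,"y": 0,"z": 0,"roll": 0,"grip": 40},{"x": 0,"y": 0,"z": 0,"roll": 0,"grip": 50},{"x": 0,"y": 0,"z": 0,"roll": 0,"grip": 50},{"x": 0,"y": 0,"z": -0.01,"roll": 0,"grip": 50}], "force": 60}}

```text
time_s: 5.72
position: [0.6406, 0.0267, 0.0825]
eef_rot: [-0.0, 1.0, 0.0, -0.002]
force: [-1.6, -0.0, -0.5]
width: 0.0427
grasp_force: 0.0
```

Request:
{"method": "servo_tool", "body": {"motion": [{"x": 0,"y": 0,"z": -0.03,"roll": 0,"grip": 50},{"x": 0,"y": 0,"z": -0.06,"roll": 0,"grip": 50},{"x": 0.03,"y": 0.01,"z": -0.07,"roll": 0,"grip": 50},{"x": 0.065,"y": 0.02,"z": -0.07,"roll": 0,"grip": 50},{"x": 0.1,"y": 0.03,"z": -0.07,"roll": 0,"grip": 50}], "force": 60}}

```text
time_s: 6.13
position: [0.5422, 0.0565, 0.1561]
eef_rot: [0.0, 1.0, -0.0, 0.002]
force: [0.2, 0.1, -0.1]
width: 0.0428
grasp_force: 0.0
```

```bash
cat >> h.py <<'E'
from scipy.optimize import least_squares
def cups(items,tag):
    for cam in('top','scene'):
        im,d=manip.capture(cam);cv2.imwrite(f'pics/{tag}_{cam}.png',im);P=cloud(cam,d)
        for n,(x,y,zb) in items.items():
            R=n/2000;r=np.hypot(P[...,0]-x,P[...,1]-y);m=(r<R+.012)&(P[...,2]>zb+.012)&(P[...,2]<zb+.036)
            s=(r<.016)&(P[...,2]>zb+.058);t=(r<.016)&(P[...,2]>zb+.085);q=P[m]
            f=least_squares(lambda c:np.hypot(q[:,0]-c[0],q[:,1]-c[1])-R,[x,y],loss='soft_l1',f_scale=.001).x if len(q)>20 else None
            print(cam,n,'wall',m.sum(),None if f is None else f.round(4),'shank',s.sum(),P[s].mean(0).round(4) if s.any() else '','tip',P[t].mean(0).round(4) if t.any() else '')
    print(manip.read_state()['position'])
E
python3 -c "
from h import *
cups({46:(.642,.027,.018),35:(.472,.077,0),70:(.4775,-.06,0),57:(.423,-.2505,0)},'a')"
```

```text
top 46 wall 2 None shank 0  tip 
top 35 wall 15 None shank 39 [0.4707 0.075  0.0887] tip [0.4714 0.0754 0.0926]
top 70 wall 8 None shank 40 [ 0.4764 -0.06    0.086 ] tip [ 0.4771 -0.0608  0.0924]
top 57 wall 105 [ 0.4215 -0.2538] shank 72 [ 0.4222 -0.2504  0.083 ] tip [ 0.4222 -0.2513  0.0917]
scene 46 wall 165 [0.6412 0.0293] shank 83 [0.6445 0.0252 0.0983] tip [0.6435 0.0262 0.1103]
scene 35 wall 97 [0.4702 0.0807] shank 62 [0.4737 0.0773 0.0798] tip [0.4723 0.078  0.0915]
scene 70 wall 233 [ 0.4754 -0.0577] shank 78 [ 0.4794 -0.0604  0.0794] tip [ 0.4787 -0.0599  0.0923]
scene 57 wall 222 [ 0.4201 -0.2492] shank 97 [ 0.4248 -0.2503  0.0795] tip [ 0.424  -0.2498  0.0923]
[0.53542598 0.058508   0.15406085]
```

Request:
{"method": "servo_tool", "body": {"motion": [{"x": 0.025,"y": 0.008,"z": 0.01,"roll": 0,"grip": 50},{"x": 0.05,"y": 0.016,"z": 0.02,"roll": 0,"grip": 50},{"x": 0.071,"y": 0.0215,"z": 0.03,"roll": 0,"grip": 50},{"x": 0.071,"y": 0.0215,"z": 0.03,"roll": 0,"grip": 50},{"x": 0.071,"y": 0.0215,"z": 0.03,"roll": 0,"grip": 50}], "force": 60}}

```text
time_s: 6.65
position: [0.4705, 0.0783, 0.1247]
eef_rot: [-0.001, 1.0, -0.0, -0.0]
force: [0.4, -0.0, 0.3]
width: 0.0426
grasp_force: 0.0
```

Now I'll descend to 0.056, grip and lift.

Request:
{"method": "servo_tool", "body": {"motion": [{"x": 0,"y": 0,"z": 0.025,"roll": 0,"grip": 50},{"x": 0,"y": 0,"z": 0.05,"roll": 0,"grip": 50},{"x": 0,"y": 0,"z": 0.068,"roll": 0,"grip": 50},{"x": 0,"y": 0,"z": 0.068,"roll": 0,"grip": 50},{"x": 0,"y": 0,"z": 0.068,"roll": 0,"grip": 0}], "force": 60}}

```text
time_s: 7.07
position: [0.4721, 0.0777, 0.0565]
eef_rot: [0.0, 1.0, -0.0, -0.0]
force: [-0.6, 0.0, 0.6]
width: 0.032
grasp_force: 0.0
```

Request:
{"method": "servo_tool", "body": {"motion": [{"x": 0,"y": 0,"z": 0,"roll": 0,"grip": 0},{"x": 0,"y": 0,"z": 0,"roll": 0,"grip": 0},{"x": 0,"y": 0,"z": 0,"roll": 0,"grip": 0},{"x": 0,"y": 0,"z": 0,"roll": 0,"grip": 0}], "force": 60}}

```text
time_s: 7.4
position: [0.4729, 0.0778, 0.0579]
eef_rot: [-0.0, 1.0, -0.0, 0.002]
force: [-0.0, -0.9, 5.9]
width: 0.0106
grasp_force: 58.5
```

Request:
{"method": "servo_tool", "body": {"motion": [{"x": 0,"y": 0,"z": -0.02,"roll": 0,"grip": 0},{"x": 0,"y": 0,"z": -0.04,"roll": 0,"grip": 0},{"x": 0,"y": 0,"z": -0.06,"roll": 0,"grip": 0},{"x": -0.025,"y": 0.005,"z": -0.06,"roll": 0,"grip": 0},{"x": -0.055,"y": 0.012,"z": -0.06,"roll": 0,"grip": 0}], "force": 60}}

```text
time_s: 7.82
position: [0.5259, 0.09, 0.1184]
eef_rot: [0.0, 1.0, -0.0, 0.001]
force: [0.3, -0.4, -0.7]
width: 0.0105
grasp_force: 58.4
```

Request:
{"method": "servo_tool", "body": {"motion": [{"x": -0.03,"y": 0.006,"z": 0,"roll": 0,"grip": 0},{"x": -0.06,"y": 0.012,"z": 0,"roll": 0,"grip": 0},{"x": -0.09,"y": 0.018,"z": 0,"roll": 0,"grip": 0},{"x": -0.12,"y": 0.0245,"z": 0,"roll": 0,"grip": 0},{"x": -0.12,"y": 0.0245,"z": 0,"roll": 0,"grip": 0}], "force": 60}}

```text
time_s: 8.23
position: [0.651, 0.1152, 0.1161]
eef_rot: [-0.0, 1.0, 0.0, 0.002]
force: [0.0, -0.2, -0.4]
width: 0.0098
grasp_force: 58.4
```

Request:
{"method": "servo_tool", "body": {"motion": [{"x": 0,"y": 0,"z": 0,"roll": 0,"grip": 0},{"x": 0,"y": 0,"z": 0,"roll": 0,"grip": 0}], "force": 60}}

```text
time_s: 8.4
position: [0.6449, 0.1146, 0.1158]
eef_rot: [-0.0, 1.0, -0.0, -0.001]
force: [-0.9, 0.4, -0.4]
width: 0.0101
grasp_force: 58.4
```

Request:
{"method": "servo_tool", "body": {"motion": [{"x": 0,"y": 0,"z": 0.015,"roll": 0,"grip": 0},{"x": 0,"y": 0,"z": 0.03,"roll": 0,"grip": 0},{"x": 0,"y": 0,"z": 0.034,"roll": 0,"grip": 0},{"x": 0,"y": 0,"z": 0.034,"roll": 0,"grip": 0},{"x": 0,"y": 0,"z": 0.034,"roll": 0,"grip": 0}], "force": 60}}

```text
time_s: 8.82
position: [0.6454, 0.1144, 0.0829]
eef_rot: [-0.0, 1.0, -0.0, -0.0]
force: [0.1, -1.3, -0.6]
width: 0.0101
grasp_force: 58.4
```

```bash
python3 -c "
from h import *
cups({35:(.645,.117,.024)},'b')"
```

```text
top 35 wall 0 None shank 693 [0.6429 0.1169 0.4791] tip [0.6429 0.1169 0.4791]
scene 35 wall 121 [0.6431 0.117 ] shank 208 [0.6545 0.1186 0.1372] tip [0.6545 0.119  0.1508]
[0.64644896 0.11448788 0.08362085]
```

Request:
{"method": "servo_tool", "body": {"motion": [{"x": -0.002,"y": 0.0013,"z": 0,"roll": 0,"grip": 0},{"x": -0.002,"y": 0.0013,"z": 0.002,"roll": 0,"grip": 0},{"x": -0.002,"y": 0.0013,"z": 0.004,"roll": 0,"grip": 0},{"x": -0.002,"y": 0.0013,"z": 0.006,"roll": 0,"grip": 0},{"x": -0.002,"y": 0.0013,"z": 0.007,"roll": 0,"grip": 0}], "force": 60}}

```text
time_s: 9.33
position: [0.6483, 0.1159, 0.076]
eef_rot: [-0.0, 1.0, -0.0, 0.0]
force: [-1.9, 0.4, 10.2]
width: 0.0103
grasp_force: 59.6
```

Request:
{"method": "servo_tool", "body": {"motion": [{"x": 0,"y": 0,"z": 0,"roll": 0,"grip": 0},{"x": 0,"y": 0,"z": 0.001,"roll": 0,"grip": 0},{"x": 0,"y": 0,"z": 0.001,"roll": 0,"grip": 0}], "force": 60}}

```text
time_s: 9.58
position: [0.6484, 0.1159, 0.076]
eef_rot: [-0.0, 1.0, -0.0, 0.001]
force: [-3.2, -0.9, 8.8]
width: 0.0105
grasp_force: 59.4
```

Request:
{"method": "servo_tool", "body": {"motion": [{"x": 0,"y": 0,"z": 0,"roll": 0,"grip": 20},{"x": 0,"y": 0,"z": 0,"roll": 0,"grip": 40},{"x": 0,"y": 0,"z": 0,"roll": 0,"grip": 50},{"x": 0,"y": 0,"z": 0,"roll": 0,"grip": 50},{"x": 0,"y": 0,"z": -0.01,"roll": 0,"grip": 50}], "force": 60}}

```text
time_s: 10.0
position: [0.6465, 0.1158, 0.0822]
eef_rot: [-0.0, 1.0, -0.0, -0.002]
force: [-0.6, 0.4, -0.7]
width: 0.0424
grasp_force: 0.0
```

Request:
{"method": "servo_tool", "body": {"motion": [{"x": 0,"y": 0,"z": -0.03,"roll": 0,"grip": 50},{"x": 0,"y": 0,"z": -0.06,"roll": 0,"grip": 50},{"x": 0.03,"y": -0.01,"z": -0.07,"roll": 0,"grip": 50},{"x": 0.06,"y": -0.03,"z": -0.07,"roll": 0,"grip": 50},{"x": 0.09,"y": -0.055,"z": -0.07,"roll": 0,"grip": 50}], "force": 60}}

```text
time_s: 10.42
position: [0.5581, 0.0614, 0.1561]
eef_rot: [-0.001, 1.0, -0.0, 0.002]
force: [0.3, -1.0, 0.2]
width: 0.0427
grasp_force: 0.0
```

Request:
{"method": "servo_tool", "body": {"motion": [{"x": 0.02,"y": -0.03,"z": 0.01,"roll": 0,"grip": 50},{"x": 0.04,"y": -0.06,"z": 0.015,"roll": 0,"grip": 50},{"x": 0.06,"y": -0.09,"z": 0.02,"roll": 0,"grip": 50},{"x": 0.08,"y": -0.12,"z": 0.03,"roll": 0,"grip": 50},{"x": 0.08,"y": -0.12,"z": 0.03,"roll": 0,"grip": 50}], "force": 60}}

```text
time_s: 10.83
position: [0.4743, -0.0629, 0.1235]
eef_rot: [0.002, 1.0, -0.0, -0.002]
force: [-0.3, 0.1, 0.2]
width: 0.0427
grasp_force: 0.0
```

Request:
{"method": "servo_tool", "body": {"motion": [{"x": 0,"y": 0,"z": 0,"roll": 0,"grip": 50},{"x": 0,"y": 0,"z": 0,"roll": 0,"grip": 50},{"x": 0,"y": 0,"z": 0,"roll": 0,"grip": 50}], "force": 60}}

```text
time_s: 11.08
position: [0.4792, -0.0587, 0.1251]
eef_rot: [-0.0, 1.0, -0.0, 0.001]
force: [-0.9, 1.2, 0.0]
width: 0.0428
grasp_force: 0.0
```

```bash
python3 -c "
from h import *
cups({35:(.647,.116,.018),46:(.642,.027,.018)},'c')"
```

```text
top 35 wall 58 [0.646  0.1145] shank 60 [0.643  0.1131 0.1005] tip [0.6443 0.1138 0.1093]
top 46 wall 62 [0.6417 0.0243] shank 58 [0.6383 0.0248 0.1006] tip [0.6397 0.0247 0.1097]
scene 35 wall 117 [0.6452 0.1185] shank 80 [0.6484 0.1151 0.0971] tip [0.6474 0.1157 0.1103]
scene 46 wall 169 [0.6407 0.0293] shank 83 [0.6443 0.0254 0.0981] tip [0.6433 0.0264 0.1102]
[ 0.47903252 -0.05835234  0.12476851]
```

```bash
python3 -c "
from h import *
a=cv2.imread('pics/c_scene.png')[170:260,210:350];b=cv2.imread('pics/c_top.png')[130:190,190:370]
cv2.imwrite('pics/c2.png',np.vstack([cv2.resize(a,(560,360),interpolation=cv2.INTER_CUBIC),cv2.resize(b,(560,187),interpolation=cv2.INTER_CUBIC)]))"
```

```text
(no output)
```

View pics/c2.png

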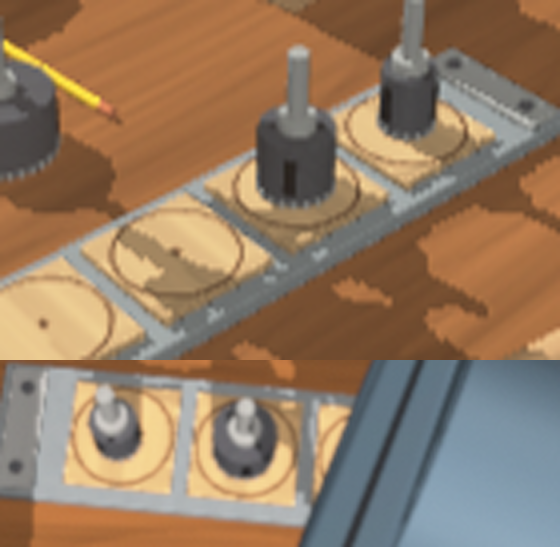

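In the scene crop, the 46 and 35 saws stand at (297,170) and (407,110). The 35 looks a few mm off-centre, away from the camera. I'll check this by fitting model silhouettes against the dot positions in the same camera.

```bash
cat >> h.py <<'E'
from scipy.optimize import minimize
def proj(cam,X):
    c=manip.get_calibration(cam);q=np.c_[X,np.ones(len(X))]@np.array(c['view']).T;s=np.c_[q[:,0],-q[:,1]]/-q[:,2:3]
    s*=1+c['k1']*(s**2).sum(1,keepdims=True);return s*[c['fx'],c['fy']]+[c['cx'],c['cy']]
def model(cam,D,x,y,zb,S=4):
    im=np.zeros((384*S,512*S),np.uint8);a=np.linspace(0,2*np.pi,40)
    for r,z0,z1 in((D/2000,0,.042),(.011,.042,.05),(.006,.05,.092)):
        X=np.vstack([np.c_[x+r*np.cos(a),y+r*np.sin(a),np.full(40,zb+z)] for z in(z0,z1)])
        cv2.fillConvexPoly(im,cv2.convexHull(((proj(cam,X)+.5)*S).astype(np.int32)),255)
    return cv2.resize(im,(512,384),interpolation=cv2.INTER_AREA)/255.
def fit(cam,items):
    sil=[o['pixels'] for o in manip.silhouettes(cam,'saw_46')]
    for D,(x,y,zb) in items.items():
        m0=model(cam,D,x,y,zb);k=max(sil,key=lambda s:(s*m0).sum())
        f=lambda p:abs(model(cam,D,p[0],p[1],zb)-k).sum()
        r=minimize(f,[x,y],method='Nelder-Mead',options=dict(initial_simplex=[[x,y],[x+.006,y],[x,y+.006]],xatol=1e-4))
        print(cam,D,r.x.round(4),'cost',round(r.fun,1),'of',k.sum())
E
python3 -c "
from h import *
for c in('scene','top'): fit(c,{35:(.6456,.117,.018),46:(.6405,.028,.018),57:(.421,-.251,0),70:(.4755,-.059,0)})"
```

```text
scene 35 [0.6428 0.1223] cost 54.5 of 353
scene 46 [0.6381 0.0321] cost 32.4 of 564
scene 57 [ 0.4165 -0.2479] cost 49.1 of 829
scene 70 [ 0.4722 -0.0553] cost 50.2 of 810
top 35 [0.6448 0.1138] cost 32.8 of 297
top 46 [0.6414 0.0245] cost 44.0 of 437
top 57 [ 0.4302 -0.2023] cost 696.1 of 69
top 70 [ 0.4688 -0.0537] cost 712.8 of 269
```

Request:
{"method": "servo_tool", "body": {"motion": [{"x": 0,"y": 0,"z": 0.025,"roll": 0,"grip": 50},{"x": 0,"y": 0,"z": 0.05,"roll": 0,"grip": 50},{"x": 0,"y": 0,"z": 0.068,"roll": 0,"grip": 50},{"x": 0,"y": 0,"z": 0.068,"roll": 0,"grip": 50},{"x": 0,"y": 0,"z": 0.068,"roll": 0,"grip": 0}], "force": 60}}

```text
time_s: 11.7
position: [0.4777, -0.0585, 0.0558]
eef_rot: [-0.001, 1.0, 0.0, -0.001]
force: [0.1, 0.4, -0.7]
width: 0.0319
grasp_force: 0.0
```

Request:
{"method": "servo_tool", "body": {"motion": [{"x": 0,"y": 0,"z": 0,"roll": 0,"grip": 0},{"x": 0,"y": 0,"z": 0,"roll": 0,"grip": 0},{"x": 0,"y": 0,"z": 0,"roll": 0,"grip": 0},{"x": 0,"y": 0,"z": 0,"roll": 0,"grip": 0},{"x": 0,"y": 0,"z": 0,"roll": 0,"grip": 0}], "force": 60}}

```text
time_s: 12.12
position: [0.479, -0.0595, 0.0574]
eef_rot: [-0.0, 1.0, -0.0, 0.001]
force: [0.1, -0.2, 4.8]
width: 0.0104
grasp_force: 59.1
```

Request:
{"method": "servo_tool", "body": {"motion": [{"x": 0,"y": 0,"z": -0.02,"roll": 0,"grip": 0},{"x": 0,"y": 0,"z": -0.04,"roll": 0,"grip": 0},{"x": 0,"y": 0,"z": -0.06,"roll": 0,"grip": 0},{"x": -0.02,"y": -0.01,"z": -0.065,"roll": 0,"grip": 0},{"x": -0.04,"y": -0.025,"z": -0.065,"roll": 0,"grip": 0}], "force": 60}}

```text
time_s: 12.53
position: [0.5186, -0.0835, 0.1234]
eef_rot: [-0.001, 1.0, -0.0, 0.001]
force: [1.2, 0.3, -3.1]
width: 0.0104
grasp_force: 59.1
```

Request:
{"method": "servo_tool", "body": {"motion": [{"x": -0.03,"y": -0.017,"z": 0,"roll": 0,"grip": 0},{"x": -0.06,"y": -0.034,"z": 0,"roll": 0,"grip": 0},{"x": -0.09,"y": -0.051,"z": 0,"roll": 0,"grip": 0},{"x": -0.118,"y": -0.066,"z": 0,"roll": 0,"grip": 0},{"x": -0.118,"y": -0.066,"z": 0,"roll": 0,"grip": 0}], "force": 60}}

```text
time_s: 12.95
position: [0.6407, -0.1538, 0.1205]
eef_rot: [0.001, 1.0, -0.001, 0.002]
force: [-0.1, -0.5, -2.5]
width: 0.0101
grasp_force: 59.1
```

Request:
{"method": "servo_tool", "body": {"motion": [{"x": 0,"y": 0,"z": 0,"roll": 0,"grip": 0},{"x": 0,"y": 0,"z": 0.01,"roll": 0,"grip": 0},{"x": 0,"y": 0,"z": 0.02,"roll": 0,"grip": 0},{"x": 0,"y": 0,"z": 0.02,"roll": 0,"grip": 0},{"x": 0,"y": 0,"z": 0.02,"roll": 0,"grip": 0}], "force": 60}}

```text
time_s: 13.37
position: [0.6344, -0.1491, 0.1]
eef_rot: [-0.0, 1.0, 0.001, -0.002]
force: [-0.2, 0.4, -4.6]
width: 0.0102
grasp_force: 59.0
```

```bash
python3 -c "
from h import *
s=manip.read_state();p=s['position']
cups({70:(p[0],p[1],p[2]-.058)},'d'); print(p)
fit('scene',{70:(p[0],p[1],p[2]-.058)})"
```

```text
top 70 wall 0 None shank 795 [ 0.6329 -0.1484  0.4961] tip [ 0.6329 -0.1484  0.4961]
scene 70 wall 306 [ 0.6312 -0.1469] shank 407 [ 0.6429 -0.1482  0.1838] tip [ 0.643  -0.1477  0.2075]
[ 0.63579169 -0.14978073  0.10150113]
[ 0.63443284 -0.14911535  0.0999675 ]
scene 70 [ 0.6294 -0.145 ] cost 226.7 of 1024
```

Request:
{"method": "servo_tool", "body": {"motion": [{"x": -0.0016,"y": -0.0017,"z": 0.005,"roll": 0,"grip": 0},{"x": -0.0016,"y": -0.0017,"z": 0.012,"roll": 0,"grip": 0},{"x": -0.0016,"y": -0.0017,"z": 0.018,"roll": 0,"grip": 0},{"x": -0.0016,"y": -0.0017,"z": 0.021,"roll": 0,"grip": 0},{"x": -0.0016,"y": -0.0017,"z": 0.022,"roll": 0,"grip": 0}], "force": 60}}

```text
time_s: 13.93
position: [0.637, -0.1516, 0.0779]
eef_rot: [-0.0, 1.0, 0.0, -0.001]
force: [-1.1, 0.5, -2.8]
width: 0.0098
grasp_force: 59.1
```

Request:
{"method": "servo_tool", "body": {"motion": [{"x": 0,"y": 0,"z": 0.001,"roll": 0,"grip": 0},{"x": 0,"y": 0,"z": 0.002,"roll": 0,"grip": 0},{"x": 0,"y": 0,"z": 0.002,"roll": 0,"grip": 0},{"x": 0,"y": 0,"z": 0.002,"roll": 0,"grip": 0}], "force": 60}}

```text
time_s: 14.27
position: [0.6379, -0.1519, 0.0776]
eef_rot: [-0.0, 1.0, -0.0, 0.0]
force: [0.2, 0.1, -3.8]
width: 0.01
grasp_force: 59.1
```

Request:
{"method": "servo_tool", "body": {"motion": [{"x": 0,"y": 0,"z": 0.001,"roll": 0,"grip": 0},{"x": 0,"y": 0,"z": 0.002,"roll": 0,"grip": 0},{"x": 0,"y": 0,"z": 0.002,"roll": 0,"grip": 0},{"x": 0,"y": 0,"z": 0.002,"roll": 0,"grip": 0}], "force": 60}}

```text
time_s: 14.6
position: [0.6379, -0.152, 0.0755]
eef_rot: [-0.0, 1.0, -0.0, 0.0]
force: [-0.5, -0.9, -3.1]
width: 0.0104
grasp_force: 59.3
```

Request:
{"method": "servo_tool", "body": {"motion": [{"x": 0,"y": 0,"z": 0.001,"roll": 0,"grip": 0},{"x": 0,"y": 0,"z": 0.0015,"roll": 0,"grip": 0},{"x": 0,"y": 0,"z": 0.0015,"roll": 0,"grip": 0}], "force": 60}}

```text
time_s: 14.85
position: [0.638, -0.1521, 0.0754]
eef_rot: [-0.0, 1.0, -0.0, 0.001]
force: [-3.0, 0.2, 6.0]
width: 0.01
grasp_force: 60.3
```

Request:
{"method": "servo_tool", "body": {"motion": [{"x": 0,"y": 0,"z": 0,"roll": 0,"grip": 20},{"x": 0,"y": 0,"z": 0,"roll": 0,"grip": 40},{"x": 0,"y": 0,"z": 0,"roll": 0,"grip": 50},{"x": 0,"y": 0,"z": 0,"roll": 0,"grip": 50},{"x": 0,"y": 0,"z": -0.01,"roll": 0,"grip": 50}], "force": 60}}

```text
time_s: 15.27
position: [0.6364, -0.1513, 0.082]
eef_rot: [-0.0, 1.0, 0.001, -0.002]
force: [-0.4, 0.4, -0.5]
width: 0.0424
grasp_force: 0.0
```

Request:
{"method": "servo_tool", "body": {"motion": [{"x": 0,"y": 0,"z": -0.03,"roll": 0,"grip": 50},{"x": 0,"y": 0,"z": -0.06,"roll": 0,"grip": 50},{"x": 0.03,"y": -0.01,"z": -0.07,"roll": 0,"grip": 50},{"x": 0.065,"y": -0.025,"z": -0.07,"roll": 0,"grip": 50},{"x": 0.1,"y": -0.04,"z": -0.07,"roll": 0,"grip": 50}], "force": 60}}

```text
time_s: 15.68
position: [0.5379, -0.1922, 0.1558]
eef_rot: [-0.001, 1.0, -0.001, 0.002]
force: [0.0, -1.5, -0.3]
width: 0.0429
grasp_force: 0.0
```

Request:
{"method": "servo_tool", "body": {"motion": [{"x": 0.03,"y": -0.015,"z": 0.01,"roll": 0,"grip": 50},{"x": 0.06,"y": -0.03,"z": 0.015,"roll": 0,"grip": 50},{"x": 0.09,"y": -0.045,"z": 0.02,"roll": 0,"grip": 50},{"x": 0.116,"y": -0.0585,"z": 0.03,"roll": 0,"grip": 50},{"x": 0.116,"y": -0.0585,"z": 0.03,"roll": 0,"grip": 50}], "force": 60}}

```text
time_s: 16.1
position: [0.4173, -0.2513, 0.123]
eef_rot: [0.001, 1.0, 0.001, -0.002]
force: [-0.0, 0.2, 1.1]
width: 0.0425
grasp_force: 0.0
```

Request:
{"method": "servo_tool", "body": {"motion": [{"x": 0,"y": 0,"z": 0,"roll": 0,"grip": 50},{"x": 0,"y": 0,"z": 0,"roll": 0,"grip": 50},{"x": 0,"y": 0,"z": 0,"roll": 0,"grip": 50}], "force": 60}}

```text
time_s: 16.35
position: [0.4231, -0.2505, 0.1246]
eef_rot: [-0.0, 1.0, -0.0, 0.001]
force: [-1.0, -0.5, 0.3]
width: 0.0424
grasp_force: 0.0
```

```bash
python3 -c "
from h import *
I={35:(.645,.116,.018),46:(.640,.028,.018),70:(.633,-.150,.018)}
cups(I,'e')
for c in('scene','top'): fit(c,I)"
```

```text
top 35 wall 54 [0.646  0.1145] shank 61 [0.6428 0.1132 0.1004] tip [0.6443 0.1136 0.1095]
top 46 wall 65 [0.6417 0.0243] shank 58 [0.6383 0.0248 0.1005] tip [0.6399 0.0247 0.1097]
top 70 wall 112 [ 0.635  -0.1532] shank 69 [ 0.6324 -0.1516  0.1002] tip [ 0.6337 -0.1527  0.1095]
scene 35 wall 118 [0.6455 0.1185] shank 81 [0.6485 0.115  0.0968] tip [0.6471 0.1159 0.1099]
scene 46 wall 165 [0.641  0.0293] shank 82 [0.6443 0.0255 0.0979] tip [0.6435 0.0263 0.1101]
scene 70 wall 295 [ 0.634  -0.1496] shank 107 [ 0.6381 -0.1524  0.0974] tip [ 0.6373 -0.1516  0.11  ]
[ 0.42295733 -0.25019095  0.12431216]
scene 35 [0.6425 0.1221] cost 38.3 of 426
scene 46 [0.6391 0.0295] cost 54.9 of 549
scene 70 [ 0.6317 -0.1475] cost 71.6 of 1153
top 35 [0.6453 0.114 ] cost 30.8 of 303
top 46 [0.453  0.0779] cost 943.0 of 488
top 70 [ 0.6344 -0.1533] cost 49.7 of 997
```

Request:
{"method": "servo_tool", "body": {"motion": [{"x": 0,"y": 0,"z": 0.025,"roll": 0,"grip": 50},{"x": 0,"y": 0,"z": 0.05,"roll": 0,"grip": 50},{"x": 0,"y": 0,"z": 0.068,"roll": 0,"grip": 50},{"x": 0,"y": 0,"z": 0.068,"roll": 0,"grip": 50},{"x": 0,"y": 0,"z": 0.068,"roll": 0,"grip": 0}], "force": 60}}

```text
time_s: 16.97
position: [0.4216, -0.2497, 0.0553]
eef_rot: [-0.001, 1.0, 0.001, -0.001]
force: [0.3, -0.1, 0.0]
width: 0.0321
grasp_force: 0.0
```

Request:
{"method": "servo_tool", "body": {"motion": [{"x": 0,"y": 0,"z": 0,"roll": 0,"grip": 0},{"x": 0,"y": 0,"z": 0,"roll": 0,"grip": 0},{"x": 0,"y": 0,"z": 0,"roll": 0,"grip": 0},{"x": 0,"y": 0,"z": 0,"roll": 0,"grip": 0},{"x": 0,"y": 0,"z": 0,"roll": 0,"grip": 0}], "force": 60}}

```text
time_s: 17.38
position: [0.4226, -0.2511, 0.057]
eef_rot: [-0.0, 1.0, -0.001, 0.001]
force: [0.5, 0.9, 5.0]
width: 0.0105
grasp_force: 59.1
```

Request:
{"method": "servo_tool", "body": {"motion": [{"x": 0,"y": 0,"z": -0.02,"roll": 0,"grip": 0},{"x": 0,"y": 0,"z": -0.04,"roll": 0,"grip": 0},{"x": 0,"y": 0,"z": -0.06,"roll": 0,"grip": 0},{"x": -0.01,"y": 0.025,"z": -0.07,"roll": 0,"grip": 0},{"x": -0.02,"y": 0.055,"z": -0.07,"roll": 0,"grip": 0}], "force": 60}}

```text
time_s: 17.8
position: [0.4433, -0.1976, 0.1285]
eef_rot: [0.002, 1.0, -0.002, 0.002]
force: [0.4, 0.4, -2.7]
width: 0.0107
grasp_force: 59.2
```

Request:
{"method": "servo_tool", "body": {"motion": [{"x": -0.018,"y": 0.03,"z": 0,"roll": 0,"grip": 0},{"x": -0.036,"y": 0.06,"z": 0,"roll": 0,"grip": 0},{"x": -0.054,"y": 0.09,"z": 0,"roll": 0,"grip": 0},{"x": -0.075,"y": 0.115,"z": 0,"roll": 0,"grip": 0},{"x": -0.1,"y": 0.132,"z": 0,"roll": 0,"grip": 0}], "force": 60}}

```text
time_s: 18.22
position: [0.5409, -0.0604, 0.1255]
eef_rot: [-0.001, 1.0, 0.001, -0.001]
force: [0.3, -0.2, -2.3]
width: 0.0104
grasp_force: 59.1
```

Request:
{"method": "servo_tool", "body": {"motion": [{"x": -0.03,"y": 0,"z": 0,"roll": 0,"grip": 0},{"x": -0.06,"y": 0,"z": 0,"roll": 0,"grip": 0},{"x": -0.085,"y": 0,"z": 0,"roll": 0,"grip": 0},{"x": -0.098,"y": 0,"z": 0.005,"roll": 0,"grip": 0},{"x": -0.098,"y": 0,"z": 0.01,"roll": 0,"grip": 0}], "force": 60}}

```text
time_s: 18.63
position: [0.6424, -0.0633, 0.1153]
eef_rot: [-0.0, 1.0, -0.0, 0.001]
force: [0.6, 0.2, -2.2]
width: 0.0104
grasp_force: 59.1
```

Request:
{"method": "servo_tool", "body": {"motion": [{"x": 0,"y": 0,"z": 0.005,"roll": 0,"grip": 0},{"x": 0,"y": 0,"z": 0.015,"roll": 0,"grip": 0},{"x": 0,"y": 0,"z": 0.015,"roll": 0,"grip": 0},{"x": 0,"y": 0,"z": 0.015,"roll": 0,"grip": 0}], "force": 60}}

```text
time_s: 18.97
position: [0.638, -0.0632, 0.0998]
eef_rot: [0.0, 1.0, 0.0, -0.002]
force: [-0.9, 0.5, -2.7]
width: 0.0104
grasp_force: 59.0
```

```bash
python3 -c "
from h import *
s=manip.read_state();p=s['position']
cups({57:(p[0],p[1],p[2]-.058)},'f'); print(p)
fit('scene',{57:(p[0],p[1],p[2]-.058)})"
```

```text
top 57 wall 0 None shank 804 [ 0.636  -0.0628  0.4959] tip [ 0.636  -0.0628  0.4959]
scene 57 wall 228 [ 0.6363 -0.0608] shank 333 [ 0.6465 -0.0625  0.1517] tip [ 0.6465 -0.0616  0.1663]
[ 0.63925346 -0.06350235  0.10113488]
[ 0.63795523 -0.06318835  0.09978675]
scene 57 [ 0.6342 -0.0594] cost 151.0 of 705
```

Request:
{"method": "servo_tool", "body": {"motion": [{"x": -0.0014,"y": 0,"z": 0.005,"roll": 0,"grip": 0},{"x": -0.0014,"y": 0,"z": 0.012,"roll": 0,"grip": 0},{"x": -0.0014,"y": 0,"z": 0.018,"roll": 0,"grip": 0},{"x": -0.0014,"y": 0,"z": 0.022,"roll": 0,"grip": 0},{"x": -0.0014,"y": 0,"z": 0.023,"roll": 0,"grip": 0}], "force": 60}}

```text
time_s: 19.53
position: [0.6403, -0.0631, 0.0763]
eef_rot: [-0.0, 1.0, 0.0, -0.001]
force: [0.1, -0.8, -3.3]
width: 0.0104
grasp_force: 59.1
```

Request:
{"method": "servo_tool", "body": {"motion": [{"x": 0,"y": 0,"z": 0.001,"roll": 0,"grip": 0},{"x": 0,"y": 0,"z": 0.002,"roll": 0,"grip": 0},{"x": 0,"y": 0,"z": 0.002,"roll": 0,"grip": 0},{"x": 0,"y": 0,"z": 0.002,"roll": 0,"grip": 0}], "force": 60}}

```text
time_s: 19.87
position: [0.6413, -0.0634, 0.0761]
eef_rot: [-0.0, 1.0, -0.0, 0.0]
force: [0.5, -0.2, -2.1]
width: 0.0103
grasp_force: 59.1
```

Request:
{"method": "servo_tool", "body": {"motion": [{"x": 0,"y": 0,"z": 0.001,"roll": 0,"grip": 0},{"x": 0,"y": 0,"z": 0.002,"roll": 0,"grip": 0},{"x": 0,"y": 0,"z": 0.002,"roll": 0,"grip": 0}], "force": 60}}

```text
time_s: 20.12
position: [0.6415, -0.0635, 0.075]
eef_rot: [-0.0, 1.0, -0.0, 0.001]
force: [-1.6, -0.2, 3.0]
width: 0.0105
grasp_force: 60.1
```

Request:
{"method": "servo_tool", "body": {"motion": [{"x": 0,"y": 0,"z": 0,"roll": 0,"grip": 20},{"x": 0,"y": 0,"z": 0,"roll": 0,"grip": 40},{"x": 0,"y": 0,"z": 0,"roll": 0,"grip": 50},{"x": 0,"y": 0,"z": 0,"roll": 0,"grip": 50},{"x": 0,"y": 0,"z": -0.01,"roll": 0,"grip": 50}], "force": 60}}

```text
time_s: 20.53
position: [0.6397, -0.063, 0.082]
eef_rot: [-0.0, 1.0, 0.001, -0.002]
force: [0.3, 0.2, -0.8]
width: 0.0427
grasp_force: 0.0
```

Request:
{"method": "servo_tool", "body": {"motion": [{"x": 0,"y": 0,"z": -0.03,"roll": 0,"grip": 50},{"x": 0,"y": 0,"z": -0.06,"roll": 0,"grip": 50},{"x": 0.03,"y": 0,"z": -0.075,"roll": 0,"grip": 50},{"x": 0.065,"y": 0.02,"z": -0.075,"roll": 0,"grip": 50},{"x": 0.1,"y": 0.04,"z": -0.075,"roll": 0,"grip": 50}], "force": 60}}

```text
time_s: 20.95
position: [0.5415, -0.0241, 0.1609]
eef_rot: [0.001, 1.0, -0.001, 0.002]
force: [-1.2, 0.2, 0.1]
width: 0.0427
grasp_force: 0.0
```

Request:
{"method": "servo_tool", "body": {"motion": [{"x": 0.025,"y": 0.03,"z": 0,"roll": 0,"grip": 50},{"x": 0.05,"y": 0.06,"z": 0,"roll": 0,"grip": 50},{"x": 0.07,"y": 0.09,"z": 0,"roll": 0,"grip": 50},{"x": 0.09,"y": 0.12,"z": 0,"roll": 0,"grip": 50},{"x": 0.1,"y": 0.15,"z": 0,"roll": 0,"grip": 50}], "force": 60}}

```text
time_s: 21.37
position: [0.4386, 0.1277, 0.1597]
eef_rot: [0.0, 1.0, 0.0, -0.0]
force: [0.9, 0.2, 0.1]
width: 0.0427
grasp_force: 0.0
```

```bash
python3 -c "
from h import *
I={35:(.645,.116,.018),46:(.640,.028,.018),57:(.637,-.0615,.018),70:(.633,-.150,.018)}
cups(I,'g')
for c in('scene','top'): fit(c,I)
a=cv2.imread('pics/g_scene.png')[165:285,190:350];b=cv2.imread('pics/g_top.png')[120:200,190:400]
cv2.imwrite('pics/g2.png',np.vstack([cv2.resize(a,(480,360),interpolation=cv2.INTER_CUBIC),cv2.resize(b,(480,183),interpolation=cv2.INTER_CUBIC)]))"
```

```text
top 35 wall 55 [0.6461 0.1145] shank 60 [0.6428 0.1132 0.1009] tip [0.6444 0.1137 0.1098]
top 46 wall 66 [0.6418 0.0242] shank 57 [0.6383 0.0248 0.1012] tip [0.6394 0.0248 0.1092]
top 57 wall 82 [ 0.6402 -0.0657] shank 53 [ 0.6372 -0.0634  0.1006] tip [ 0.6385 -0.0636  0.1093]
top 70 wall 114 [ 0.635  -0.1532] shank 69 [ 0.6326 -0.1516  0.0998] tip [ 0.6339 -0.1525  0.1094]
scene 35 wall 119 [0.645  0.1185] shank 82 [0.6485 0.115  0.0965] tip [0.6476 0.1154 0.11  ]
scene 46 wall 170 [0.6408 0.029 ] shank 83 [0.6442 0.0254 0.0979] tip [0.6435 0.0263 0.1101]
scene 57 wall 224 [ 0.639  -0.0609] shank 86 [ 0.6429 -0.0643  0.0981] tip [ 0.642  -0.0637  0.1098]
scene 70 wall 292 [ 0.634  -0.1498] shank 110 [ 0.6381 -0.1524  0.0973] tip [ 0.6373 -0.1517  0.1101]
[0.43896685 0.13004595 0.15980316]
scene 35 [0.6434 0.1222] cost 40.5 of 394
scene 46 [0.6388 0.0315] cost 49.8 of 540
scene 57 [ 0.6365 -0.0592] cost 44.1 of 794
scene 70 [ 0.6329 -0.1485] cost 59.8 of 1174
top 35 [0.6454 0.1139] cost 27.2 of 305
top 46 [0.641 0.025] cost 48.0 of 433
top 57 [ 0.6366 -0.0576] cost 1133.2 of 433
top 70 [ 0.6338 -0.1523] cost 37.6 of 1008
```

View pics/g2.png

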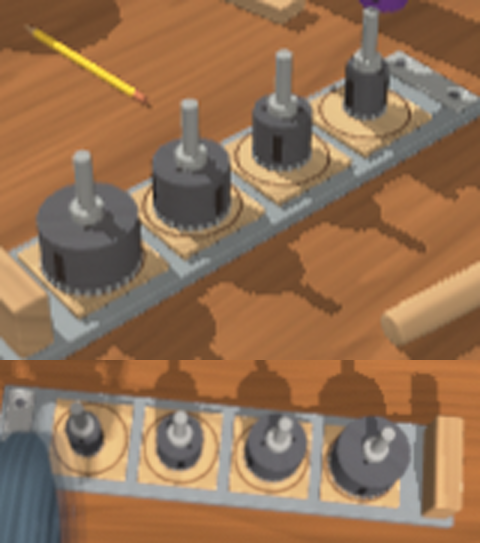

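All four saws stand in order next to the end block, with 70 at crop (88,235) down to 35 at (367,90). The 35 sits about 4 mm off its dot, and the scene and top fits agree on that. I'll regrasp it and shift it.

Request:
{"method": "servo_tool", "body": {"motion": [{"x": -0.035,"y": -0.002,"z": 0,"roll": 0,"grip": 50},{"x": -0.07,"y": -0.004,"z": 0,"roll": 0,"grip": 50},{"x": -0.105,"y": -0.006,"z": 0,"roll": 0,"grip": 50},{"x": -0.14,"y": -0.008,"z": 0,"roll": 0,"grip": 50},{"x": -0.175,"y": -0.01,"z": 0,"roll": 0,"grip": 50}], "force": 60}}

```text
time_s: 21.98
position: [0.6187, 0.1145, 0.159]
eef_rot: [0.001, 1.0, -0.0, 0.0]
force: [-0.3, 0.4, 0.5]
width: 0.0427
grasp_force: 0.0
```

Request:
{"method": "servo_tool", "body": {"motion": [{"x": -0.03,"y": -0.001,"z": 0,"roll": 0,"grip": 50},{"x": -0.03,"y": -0.001,"z": 0,"roll": 0,"grip": 50},{"x": -0.03,"y": -0.001,"z": 0,"roll": 0,"grip": 50},{"x": -0.03,"y": -0.001,"z": 0,"roll": 0,"grip": 50}], "force": 60}}

```text
time_s: 22.32
position: [0.6457, 0.1143, 0.1582]
eef_rot: [0.001, 1.0, -0.0, -0.001]
force: [-0.6, 0.4, 0.2]
width: 0.0426
grasp_force: 0.0
```

Request:
{"method": "servo_tool", "body": {"motion": [{"x": 0,"y": 0.0015,"z": 0.025,"roll": 0,"grip": 50},{"x": 0,"y": 0.0015,"z": 0.05,"roll": 0,"grip": 50},{"x": 0,"y": 0.0015,"z": 0.075,"roll": 0,"grip": 50},{"x": 0,"y": 0.0015,"z": 0.082,"roll": 0,"grip": 50},{"x": 0,"y": 0.0015,"z": 0.082,"roll": 0,"grip": 50}], "force": 60}}

```text
time_s: 22.73
position: [0.6434, 0.1169, 0.0749]
eef_rot: [-0.0, 1.0, -0.0, -0.003]
force: [0.7, 0.2, 0.5]
width: 0.0431
grasp_force: 0.0
```

Request:
{"method": "servo_tool", "body": {"motion": [{"x": 0,"y": 0,"z": 0,"roll": 0,"grip": 0},{"x": 0,"y": 0,"z": 0,"roll": 0,"grip": 0},{"x": 0,"y": 0,"z": 0,"roll": 0,"grip": 0},{"x": 0,"y": 0,"z": 0,"roll": 0,"grip": 0},{"x": 0,"y": 0,"z": 0,"roll": 0,"grip": 0}], "force": 60}}

```text
time_s: 23.15
position: [0.6474, 0.1171, 0.0791]
eef_rot: [-0.0, 1.0, -0.0, 0.002]
force: [0.0, -0.5, 7.1]
width: 0.0106
grasp_force: 58.5
```

Request:
{"method": "servo_tool", "body": {"motion": [{"x": 0,"y": 0,"z": -0.003,"roll": 0,"grip": 0},{"x": 0,"y": 0,"z": -0.006,"roll": 0,"grip": 0},{"x": -0.0032,"y": -0.0028,"z": -0.006,"roll": 0,"grip": 0},{"x": -0.0032,"y": -0.0028,"z": -0.006,"roll": 0,"grip": 0},{"x": -0.0032,"y": -0.0028,"z": -0.006,"roll": 0,"grip": 0}], "force": 60}}

```text
time_s: 23.57
position: [0.6494, 0.1141, 0.0827]
eef_rot: [0.0, 1.0, -0.0, -0.0]
force: [-0.5, -0.3, -0.8]
width: 0.0105
grasp_force: 58.4
```

Request:
{"method": "servo_tool", "body": {"motion": [{"x": 0,"y": 0,"z": 0.002,"roll": 0,"grip": 0},{"x": 0,"y": 0,"z": 0.004,"roll": 0,"grip": 0},{"x": 0,"y": 0,"z": 0.005,"roll": 0,"grip": 0},{"x": 0,"y": 0,"z": 0.006,"roll": 0,"grip": 0},{"x": 0,"y": 0,"z": 0.006,"roll": 0,"grip": 0}], "force": 60}}

```text
time_s: 23.98
position: [0.6497, 0.1144, 0.0791]
eef_rot: [-0.0, 1.0, -0.0, 0.001]
force: [-4.2, -0.4, 13.7]
width: 0.0102
grasp_force: 60.0
```

Request:
{"method": "servo_tool", "body": {"motion": [{"x": 0,"y": 0,"z": 0,"roll": 0,"grip": 20},{"x": 0,"y": 0,"z": 0,"roll": 0,"grip": 40},{"x": 0,"y": 0,"z": 0,"roll": 0,"grip": 50},{"x": 0,"y": 0,"z": 0,"roll": 0,"grip": 50},{"x": 0,"y": 0,"z": -0.01,"roll": 0,"grip": 50}], "force": 60}}

```text
time_s: 24.4
position: [0.6476, 0.1143, 0.0845]
eef_rot: [-0.0, 1.0, -0.0, -0.002]
force: [-0.4, 0.6, -0.3]
width: 0.0428
grasp_force: 0.0
```

Request:
{"method": "servo_tool", "body": {"motion": [{"x": 0,"y": 0,"z": -0.03,"roll": 0,"grip": 50},{"x": 0,"y": 0,"z": -0.06,"roll": 0,"grip": 50},{"x": 0.03,"y": 0,"z": -0.075,"roll": 0,"grip": 50},{"x": 0.065,"y": 0.02,"z": -0.075,"roll": 0,"grip": 50},{"x": 0.1,"y": 0.03,"z": -0.075,"roll": 0,"grip": 50}], "force": 60}}

```text
time_s: 24.82
position: [0.5496, 0.145, 0.1639]
eef_rot: [0.0, 1.0, 0.001, 0.002]
force: [-0.8, 0.5, 0.4]
width: 0.0429
grasp_force: 0.0
```

Request:
{"method": "servo_tool", "body": {"motion": [{"x": 0.035,"y": 0,"z": 0,"roll": 0,"grip": 50},{"x": 0.07,"y": 0,"z": 0,"roll": 0,"grip": 50},{"x": 0.1,"y": 0,"z": 0,"roll": 0,"grip": 50},{"x": 0.1,"y": 0,"z": 0,"roll": 0,"grip": 50},{"x": 0.1,"y": 0,"z": 0,"roll": 0,"grip": 50}], "force": 60}}

```text
time_s: 25.23
position: [0.4482, 0.1445, 0.1628]
eef_rot: [-0.001, 1.0, 0.0, 0.001]
force: [0.3, 0.9, 0.2]
width: 0.0431
grasp_force: 0.0
```

```bash
python3 -c "
from h import *
I={35:(.647,.114,.018),46:(.640,.028,.018)}
cups(I,'i')
for c in('scene','top'): fit(c,I)
a=cv2.imread('pics/i_scene.png')[165:285,190:350];b=cv2.imread('pics/i_top.png')[120:200,190:400]
cv2.imwrite('pics/i2.png',np.vstack([cv2.resize(a,(480,360),interpolation=cv2.INTER_CUBIC),cv2.resize(b,(480,183),interpolation=cv2.INTER_CUBIC)]))"
```

```text
top 35 wall 56 [0.6483 0.1124] shank 60 [0.6448 0.1113 0.1012] tip [0.6462 0.1119 0.11  ]
top 46 wall 63 [0.6418 0.0244] shank 58 [0.6383 0.0248 0.1005] tip [0.6399 0.0249 0.1094]
scene 35 wall 120 [0.6474 0.1166] shank 79 [0.6506 0.1129 0.0972] tip [0.65   0.1135 0.1097]
scene 46 wall 167 [0.641 0.029] shank 85 [0.6445 0.0252 0.0978] tip [0.6438 0.0261 0.1103]
[0.45067198 0.14431186 0.16280819]
scene 35 [0.6438 0.1218] cost 52.0 of 357
scene 46 [0.6382 0.0315] cost 46.5 of 532
top 35 [0.6482 0.1129] cost 46.6 of 284
top 46 [0.6404 0.0244] cost 39.6 of 442
```

View pics/i2.png

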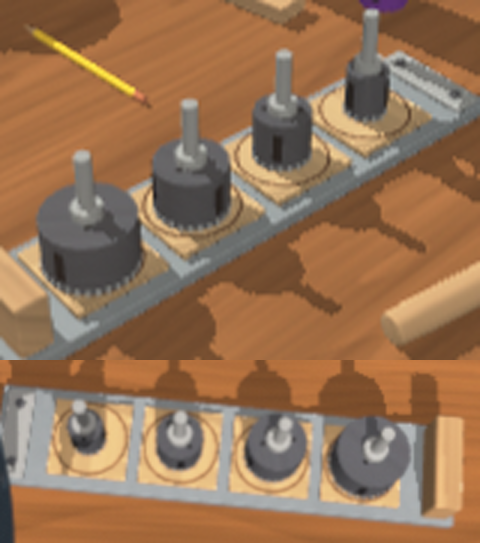

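All four saws are upright and in order. The 35 is now within about 2 mm of its dot, and the gripper is clear.

```bash
python3 -c "
from bench import manip
print(manip.job_done())"
```

```text
the job is handed in; nothing more can be done
None
```

I handed the job in at about 25 s: all four saws stand upright on the rail, 70, 57, 46, 35 from the end block, each about 1–3 mm off its ring centre by camera (the 35 needed one small correction).

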